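# Press the measuring module home in the gauge housing

## Task

The black gauge housing held in the vice is ready for its measuring module. Pick the blue module up off the bench, set it in the housing's open pocket lid up, with its green terminal strip at the brass cable-gland end, and press it down past the retaining springs until its lid is flush with the rim. Leave the plug gauges, the deadweight and the copper elbow where they are.

Things in the scene. Friction and masses are not known exactly. Their poses are not given: they have to be found in the camera images.
- module: Measuring module: loose blue plastic block 84 x 40 x 32 mm (x, y, z), about 0.15 kg, lying lid up on the bench. Its flat top is a blue lid with four small steel screws and, over the last 24 mm at the +x end, a green terminal strip with four brass screws. Origin: centre of the underside; x along its length towards the green strip, z up. Grasp across its 40 mm width (y).
- module_top (a point): Centre of the module's flat top face, 32 mm above module's origin, same axes. The top may be pressed anywhere. Only what stands above the housing's rim can be held while the module goes in, so hold it by the top 10 to 14 mm of its sides.
- terminals (a point): Middle of the green terminal strip on the module's top face, 30 mm from its centre towards +x, same axes.
- vice: Steel toolmaker's vice fixed to the bench, holding the housing. Origin on the bench under the housing's centre, axes as the housing's. Bed 30 mm high, 66 mm wide in x, from y = -73 to +117 mm; jaws to 64 mm height, from y = -58 to -28 and +28 to +54 mm; screw head and tommy bar reach y = +140 mm at 43 mm height.
- housing: Black bakelite gauge housing, gripped in the vice, immovable: a block 104 x 56 x 50 mm (x, y, z) with an open pocket in its top. Origin: centre of its underside, 30 mm above the bench; z up, x along its length towards the end with the brass cable gland. The other end has a steel pressure port sticking out 26 mm. Its rim is 80 mm above the bench, 16 mm above the jaws.
- pocket (a point): Centre of the pocket's mouth, level with the housing's rim (50 mm above housing's origin), same axes. The pocket is 88 x 44 mm (x, y), so 2 mm wider than the module all round, straight-walled and 32 mm deep with a flat floor: a module down on the floor is flush with the rim.
- springs (a point): Middle of the pocket, 24 mm below the rim, level with the crests of two steel leaf springs, 34 mm long, that bulge 3.2 mm from the middle of the long walls. The module drops in freely until it rests on the springs, 8 to 12 mm proud; from there it takes roughly 4 to 10 N straight down near its centre to go home, and the springs hold it there.
- gland (a point): Outer end of the brass cable gland (22 mm thick, sticks out 24 mm), on its axis, at the housing's +x end, 76 mm from the housing's centre and 24 mm above its origin.
- gauge_stand: Bystander: wooden block 130 x 44 x 35 mm fixed to the bench with three knurled steel plug gauges standing in it, 111 mm high overall. Origin: centre of its underside.
- deadweight: Bystander: squat black iron deadweight, a disc 80 mm in diameter and about 30 mm high with a small knob, 54 mm high overall, 1.2 kg, loose. Origin: centre of its underside.
- elbow: Bystander: copper pipe elbow lying flat, about 62 x 62 mm and 33 mm high, 0.16 kg, loose. Origin on the bench near the middle of its bend.

How it is judged:
By the outcome, as a careful person would: the job done as asked, in the order asked, and still so for the second after the job is handed in, with the robot touching nothing.
It also fails if it takes over 43 s, if anything falls off the work surface, if the arm or the gripper's body presses on something with over 40 N, if the wrist force passes 120 N, or if a joint passes its speed limit or range.

## Robot

A 6-joint arm with a two-finger parallel gripper is mounted at the origin on the work surface. World frame = base frame: x ahead of the robot, y to its left, z up, the work surface at z = 0. Lengths are in m, angles in rad, forces in N, time in s.
With the tool pointing down it reaches from about 0.3 to 0.775 m from the base axis. Payload 14.6 kg.
Tool frame: the origin (TCP) lies at the very end of the fingers, on their centre line; the grasp point (between the pads) lies 19 mm behind it; z points along the fingers, y is the line along which they close (so a half turn about z gives the same grasp; the last joint's range is limited). The gripper opens to 94 mm and grips with 3 to 60 N. Pads are 16 mm wide; open, the fingers measure 119 mm over their backs; the gripper's body (75 mm by 177 mm) begins 78 mm behind the grasp point.
Start: joints at [-1.28, 0.3, 1.521, -0, 1.321, -0.067], TCP at [0.193, -0.515, 0.171] pointing down, gripper open.
Joint ranges: [-3.03, 3.03], [-0.79, 2.21], [0.23, 2.52], [-1.04, 4.18], [0, 3.07], [-2.55, 2.55]. Speed limits (rad/s): [2.22, 2.22, 2.57, 3.14, 3.14, 3.14].

## Interface

Orientations are given as [roll, pitch, yaw] about the fixed x, y, z axes, in that order (R = Rz(yaw) Ry(pitch) Rx(roll)).
In Python, from station import ctrl gives the robot as it stands. The module is installed in compiled form; this text tells all that it offers.
- The arm moves only by the tool step_arm, never from a script. Its argument "deltas" is a list of rows, each an object with "dp": the shift along the tool's x, y, z scaled (see below), a list of three; "twist": the turn about the tool's z scaled (see below). In form: [{"dp": [tx, ty, tz], "twist": twist}, ...]. A call has 1 to 12 rows; each row shifts and turns the commanded pose from where the row before left it, along the tool's axes as they then stand; what a row does not reach is not made up. The controller multiplies each number of a shift by 0.04 m and each number of a turn by 4 degrees. A row lasts 1/10 s, in which the tool goes at most 50 mm and 8.59 degrees, less where a joint would pass 70% of its speed; a pose out of reach is approached as far as the arm can. A call with a number of a shift or a turn outside -1 to 1 is refused whole. A call with a gripper value outside its range is refused whole. "gripper" is the opening, from -1 (shut) to 1 (fully open), set as the call begins (left out, the last holds). The fingers move at their own pace and stop on an object; "squeeze" is the grip in N (left out, the last holds). Time passes only in rows, so rows that do not move let the fingers close. It gives the time, the measured TCP pose, the force, the opening and the grip force at its end, in the units of the state.
- ctrl.get_obs(): the state, without advancing time (a new reading comes with each control period).
- ctrl.camera(name): name is "scene" or "top" or "wrist"; returns (picture, depth): 400x640x3 uint8, red, green, blue; 400x640 float32, m along the optical axis (not along the pixel's ray), 0 where there is no reading.
- ctrl.get_calibration(name): a dict with "fx", "fy", "cx", "cy" (pixels), "world_to_cam" (4x4, takes a point from world to camera coordinates); the wrist camera has in their place "hand_eye" (4x4, takes a point from camera to tool coordinates, whose origin is the TCP and whose axes are the flange's). Camera axes: x right, y down, z forward; pixel columns grow to the right and rows downward; lengths in m; the calibration is good to about 2 mm. A picture is of the moment at which its call begins: read the wrist's pose just before it. get_calibration takes no time and is no camera call.
- ctrl.hand_in(): hands the job in; it is judged then, once.
Trained networks look in the newest picture that a camera, given by its name, has taken for a name from the list of things; names that differ only in an ending like _2 or _b are one class to them, and where a whole thing is asked for, a point or a joint stands for the part that bears it (a point fixed in the world has none). Each returns a list of dicts, best first, with "conf" (0 to 1); they miss things now and then, are a little off and sometimes report something else, mostly with a low value. They report only what shows in the picture. A call takes as long as a camera call.
- ctrl.spot_in(camera, label): "rect" ([left, top, right, bottom] as shares, 0 to 1, of the picture: columns of its width, rows of its height, round what is visible of it).
- ctrl.cut_out(camera, label): "pixels" (400x640 bool, what is visible of it) and "rect" ([left, top, right, bottom] as shares, 0 to 1, of the picture: columns of its width, rows of its height, round what is visible of it).
The state is a dict: "time_s": time; "qpos": joint angles; "joint_vel": joint speeds; "tau": joint torques, N m; "ee_pos": TCP position; "eef_rot": TCP orientation; "force": force on the tool from outside, world axes, zero at the start; "moment": the same for the moment, N m; "grip_width": finger opening in m; "grip_force": force on a finger pad.
Only numpy, scipy, OpenCV 4.12 (cv2) and the standard library are available. Lean on these libraries where they do the work, as an engineer would, in place of code of your own. Each camera call takes 0.05 s, during which the arm holds its last target. There are 200 camera calls.

## Working session

There is one attempt and no reset: what is moved stays moved. The work goes in short steps, Python scripts to look and compute and a tool call to move; the robot and the scene stay as the last step left them, time stands still between calls to the robot, and variables do not carry over. Pictures are saved under pics/ and viewed, at most 10 in all, crops included, and the job is handed in when it is done.

Besides the shell and the picture viewer there is one more tool, called by a JSON object that holds its "op" and its "data". step_arm: Moves the arm, as the interface text tells. Its arguments: {"type":"object","properties":{"deltas":{"type":"array"},"gripper":{"type":"number"},"squeeze":{"type":"number"}},"required":["deltas"]}

```bash
mkdir -p pics
cat > h.py <<'E'
import numpy as np, cv2
from scipy.spatial.transform import Rotation as R
from station import ctrl
def cam(name):
    o=ctrl.get_obs(); im,d=ctrl.camera(name); c=ctrl.get_calibration(name)
    if name=='wrist':
        T=np.eye(4); T[:3,:3]=R.from_euler('xyz',o['eef_rot']).as_matrix(); T[:3,3]=o['ee_pos']
        M=T@np.array(c['hand_eye'])
    else: M=np.linalg.inv(np.array(c['world_to_cam']))
    return im,d,c,M
def cloud(d,c,M):
    v,u=np.mgrid[:400,:640]
    P=np.stack([(u-c['cx'])/c['fx']*d,(v-c['cy'])/c['fy']*d,d,np.ones_like(d)],-1)
    return (P@M.T)[...,:3]
def save(im,n): cv2.imwrite('pics/'+n,im[...,::-1])
E
python3 - <<'E'
from h import *
o=ctrl.get_obs(); print({k:np.round(v,3) for k,v in o.items()})
ims=[]
for n in ['top','scene']:
    im,d,c,M=cam(n); save(im,n+'0.png'); P=cloud(d,c,M); np.save(n+'.npy',P); cv2.imwrite(n+'.png',im)
    print(n,np.round(M,3).tolist(),c['fx'])
    for l in ['module','housing','terminals','gland','vice','gauge_stand','deadweight','elbow']:
        for r in ctrl.cut_out(n,l)[:2]:
            m=r['pixels']&(d>0); q=P[m]
            a=r['rect']; print(l,round(r['conf'],2),np.round(np.array(a)*[640,400,640,400]).astype(int),m.sum(),np.round(np.median(q,0),3) if len(q) else '',np.round(np.percentile(q,[2,98],axis=0),3).tolist() if len(q) else '')
E
```

```text
{'time_s': np.float64(0.0), 'qpos': array([-1.28 ,  0.301,  1.522,  0.   ,  1.321, -0.067]), 'joint_vel': array([ 0.001,  0.002, -0.   , -0.001,  0.   , -0.002]), 'tau': array([-4.0000e-03, -5.3182e+01, -3.5274e+01,  7.1000e-02,  2.5000e-02,
       -0.0000e+00]), 'ee_pos': array([ 0.193, -0.515,  0.17 ]), 'eef_rot': array([-3.14 , -0.   ,  0.358]), 'force': array([-0.123, -0.118,  0.482]), 'moment': array([-0.021, -0.004, -0.012]), 'grip_force': np.float64(0.0), 'grip_width': np.float64(0.094)}
top [[0.006, -0.995, 0.103, 0.521], [-1.0, -0.005, 0.002, -0.14], [-0.002, -0.103, -0.995, 1.183], [0.0, 0.0, 0.0, 1.0]] 400.61027891128015
module 0.97 [335 233 350 262] 418 [ 0.508 -0.208  0.033] [[0.468, -0.228, 0.025], [0.547, -0.189, 0.038]]
module 0.16 [146 222 224 280] 2392 [0.493 0.22  0.054] [[0.434, 0.139, 0.002], [0.561, 0.327, 0.083]]
housing 0.72 [174 223 211 274] 1038 [0.503 0.211 0.06 ] [[0.442, 0.163, 0.001], [0.567, 0.248, 0.083]]
terminals 0.66 [332 233 352 265] 424 [ 0.508 -0.208  0.033] [[0.465, -0.228, 0.022], [0.547, -0.188, 0.038]]
terminals 0.17 [402 206 431 256] 903 [ 0
[... 854 characters left out ...]
309] 2111 [0.513 0.21  0.061] [[0.455, 0.17, 0.034], [0.572, 0.252, 0.081]]
terminals 0.57 [312 174 349 205] 732 [ 0.513 -0.194  0.026] [[0.465, -0.27, -0.001], [0.55, -0.185, 0.033]]
terminals 0.3 [236 128 290 173] 1400 [ 0.571 -0.42   0.034] [[0.508, -0.516, -0.001], [0.63, -0.392, 0.108]]
gland 0.8 [448 241 497 309] 2098 [0.513 0.21  0.061] [[0.455, 0.17, 0.034], [0.572, 0.252, 0.081]]
vice 0.63 [425 243 562 334] 6065 [0.502 0.241 0.049] [[0.441, 0.153, 0.004], [0.564, 0.326, 0.08]]
gauge_stand 0.7 [238 127 289 173] 1478 [ 0.569 -0.422  0.034] [[0.488, -0.608, -0.001], [0.63, -0.392, 0.11]]
elbow 0.98 [318 302 359 340] 844 [0.753 0.128 0.027] [[0.713, 0.105, 0.009], [0.782, 0.148, 0.036]]
```

Run:
```python
import cv2,numpy as np
t=cv2.imread('pics/top0.png'); s=cv2.imread('pics/scene0.png')
a=cv2.resize(t[215:290,140:240],(400,300),interpolation=3); b=cv2.resize(t[215:290,300:400],(400,300),interpolation=3)
c=cv2.resize(s[230:335,420:560],(400,300),interpolation=3); d=cv2.resize(s[165:225,290:370],(400,300),interpolation=3)
cv2.imwrite('pics/crops.png',np.vstack([np.hstack([a,b]),np.hstack([c,d])]))
```

```text
(no output)
```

View pics/crops.png

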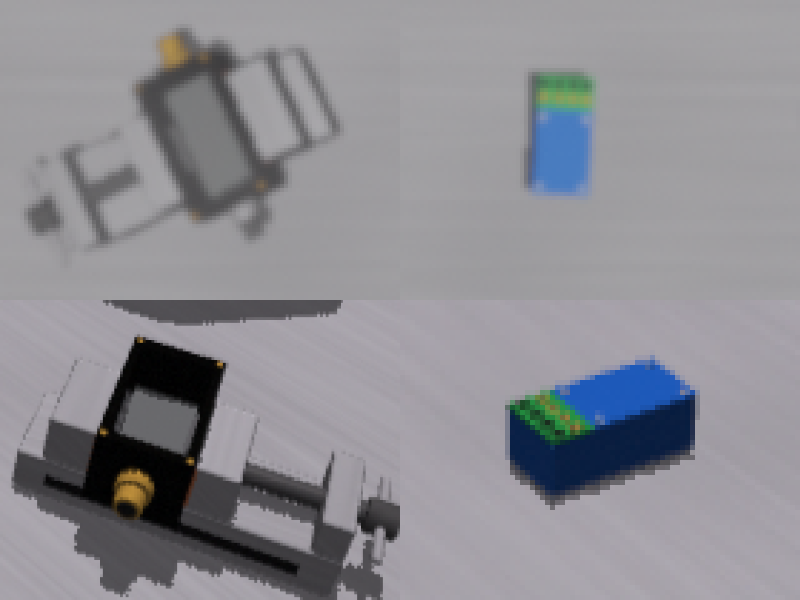

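```bash
cat >> h.py <<'E'
def rect(P,m,lo,hi):
    q=P[m]; q=q[(q[:,2]>lo)&(q[:,2]<hi)]
    r=cv2.minAreaRect((q[:,:2]*1000).astype(np.float32)); return r,np.median(q[:,2]),len(q)
def todelta(tgt,yaw=None):
    o=ctrl.get_obs(); Rm=R.from_euler('xyz',o['eef_rot']).as_matrix()
    d=Rm.T@(np.array(tgt)-o['ee_pos'])/0.04
    print('ee',np.round(o['ee_pos'],4),np.round(o['eef_rot'],4),'t',o['time_s'],'F',np.round(o['force'],1))
    print('units',np.round(d,2), 'twist',None if yaw is None else round(-np.degrees((yaw-o['eef_rot'][2]+np.pi)%(2*np.pi)-np.pi)/4,2))
E
python3 - <<'E'
from h import *
print(np.round(ctrl.get_calibration('wrist')['hand_eye'],3), ctrl.get_calibration('wrist')['fx'])
for n in ['top','scene']:
    P=np.load(n+'.npy')
    x,y,z=P[...,0],P[...,1],P[...,2]
    m=(abs(x-.508)<.07)&(abs(y+.208)<.05)
    print(n,'mod',rect(P,m,.024,.045))
    m=(abs(x-.505)<.08)&(abs(y-.21)<.07)
    print(n,'hous rim',rect(P,m,.072,.09))
todelta([.50,-.208,.2],0)
E
```

```text
[[ 0.    -0.971 -0.239  0.068]
 [ 1.     0.     0.    -0.002]
 [-0.    -0.239  0.971 -0.213]
 [ 0.     0.     0.     1.   ]] 350.7463244172681
top mod (((506.3197021484375, -208.8660888671875), (40.117942810058594, 83.52090454101562), 86.61396789550781), np.float64(0.032875012299771855), 421)
top hous rim (((503.9796447753906, 206.03488159179688), (104.31513977050781, 57.25068664550781), 25.2469539642334), np.float64(0.0804234038111078), 336)
scene mod (((507.54754638671875, -207.5612335205078), (44.7583122253418, 86.05741119384766), 87.6548080444336), np.float64(0.03129185611745228), 396)
scene hous rim (((504.66009521484375, 207.23069763183594), (107.83245086669922, 55.89005661010742), 26.01870346069336), np.float64(0.07941714089193802), 672)
ee [ 0.1926 -0.5152  0.1711] [3.1416 0.     0.3578] t 0.9 F [0.4 0.1 0.8]
units [ 9.89 -4.5  -0.72] twist 5.13
```

{"op": "step_arm", "data": {"deltas": [{"dp": [1, -0.44, 0.05], "twist": 0}, {"dp": [1, -0.44, 0.05], "twist": 0}, {"dp": [1, -0.44, 0.05], "twist": 0}, {"dp": [1, -0.44, 0.05], "twist": 0}, {"dp": [1, -0.44, 0.05], "twist": 0}, {"dp": [1, -0.44, 0.05], "twist": 0}, {"dp": [1, -0.44, 0.05], "twist": 0}, {"dp": [1, -0.44, 0.05], "twist": 0}, {"dp": [1, -0.44, 0.05], "twist": 0}, {"dp": [1, -0.44, 0.05], "twist": 0}], "gripper": 1}}

```text
time_s: 1.9
ee_pos: [0.5068, -0.2087, 0.1511]
eef_rot: [3.141, -0.0, 0.358]
force: [0.7, -0.5, 0.4]
grip_width: 0.0943
grip_force: 0.0
```

{"op": "step_arm", "data": {"deltas": [{"dp": [0, 0, 0], "twist": 1}, {"dp": [0, 0, 0], "twist": 1}, {"dp": [0, 0, 0], "twist": 1}, {"dp": [0, 0, 0], "twist": 1}, {"dp": [0, 0, 0], "twist": 1}, {"dp": [0, 0, 0], "twist": 0.95}, {"dp": [0, 0, 0], "twist": 0}, {"dp": [0, 0, 0], "twist": 0}]}}

```text
time_s: 2.7
ee_pos: [0.5056, -0.2102, 0.151]
eef_rot: [3.142, 0.0, -0.056]
force: [0.4, -0.7, 0.0]
grip_width: 0.0941
grip_force: 0.0
```

Run:
```python
from h import *
im,d,c,M=cam('wrist'); save(im,'w1.png'); P=cloud(d,c,M)
r=ctrl.cut_out('wrist','module'); print([(round(a['conf'],2),a['pixels'].sum()) for a in r])
m=r[0]['pixels']&(d>0); print(rect(P,m,.026,.042)); print(rect(P,m&(im[...,2]>im[...,1]+20.),.026,.042))
x,y=P[...,0],P[...,1]
g=m&(im[...,1]>im[...,2]+30.)&(P[...,2]>.026); print('green',np.median(P[g],0))
todelta([.507,-.208,.05],-.055)
```

```text
[(0.67, np.int64(3572))]
(((505.16253662109375, -207.32046508789062), (39.80366897583008, 83.39656829833984), 86.83311462402344), np.float64(0.030945248779598755), 3469)
(((492.9299011230469, -206.66067504882812), (39.80203628540039, 58.850589752197266), 86.92180633544922), np.float64(0.030941584219487228), 2311)
green [ 0.53394946 -0.20615967  0.03091292]
ee [ 0.5057 -0.2102  0.151 ] [-3.1416 -0.     -0.056 ] t 2.8 F [-0.6  0.5  0. ]
units [ 0.03 -0.06  2.53] twist -0.01
```

View pics/w1.png

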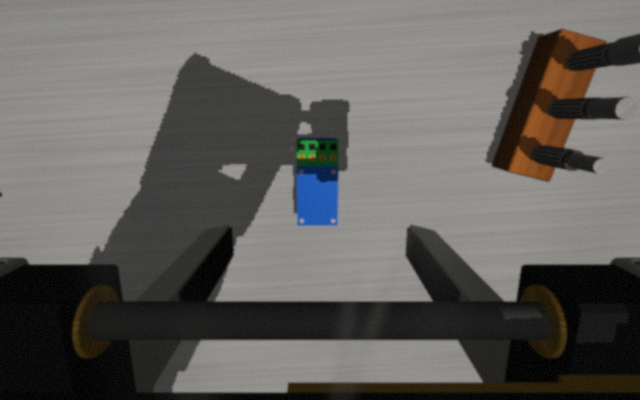

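{"op": "step_arm", "data": {"deltas": [{"dp": [0, -0.06, 0.8]}, {"dp": [0, 0, 0.8]}, {"dp": [0, 0, 0.8]}, {"dp": [0, 0, 0.5]}, {"dp": [0, 0, 0.25]}, {"dp": [0, 0, 0.1]}, {"dp": [0, 0, 0]}, {"dp": [0, 0, 0]}]}}

```text
invalid input at $.deltas[0]: expected keys dp, twist
```

{"op": "step_arm", "data": {"deltas": [{"dp": [0, 0, 0]}, {"dp": [0, 0, 0]}, {"dp": [0, 0, 0]}, {"dp": [0, 0, 0]}, {"dp": [0, 0, 0]}, {"dp": [0, 0, 0]}, {"dp": [0, 0, 0]}, {"dp": [0, 0, 0]}], "gripper": -1, "squeeze": 20}}

```text
invalid input at $.deltas[0]: expected keys dp, twist
```

{"op": "step_arm", "data": {"deltas": [{"dp": [0, -0.06, 0.8], "twist": 0}, {"dp": [0, 0, 0.8], "twist": 0}, {"dp": [0, 0, 0.8], "twist": 0}, {"dp": [0, 0, 0.5], "twist": 0}, {"dp": [0, 0, 0.25], "twist": 0}, {"dp": [0, 0, 0.1], "twist": 0}, {"dp": [0, 0, 0], "twist": 0}, {"dp": [0, 0, 0], "twist": 0}]}}

```text
time_s: 3.6
ee_pos: [0.5064, -0.2081, 0.0221]
eef_rot: [3.141, -0.002, -0.057]
force: [-0.7, -0.1, 0.0]
grip_width: 0.0941
grip_force: 0.0
```

{"op": "step_arm", "data": {"deltas": [{"dp": [0, 0, 0.03], "twist": 0}, {"dp": [0, 0, 0], "twist": 0}, {"dp": [0, 0, 0], "twist": 0}, {"dp": [0, 0, 0], "twist": 0}, {"dp": [0, 0, 0], "twist": 0}, {"dp": [0, 0, 0], "twist": 0}, {"dp": [0, 0, 0], "twist": 0}, {"dp": [0, 0, 0], "twist": 0}], "gripper": -1, "squeeze": 20}}

```text
time_s: 4.4
ee_pos: [0.5058, -0.2078, 0.0199]
eef_rot: [3.142, -0.0, -0.058]
force: [-0.2, 0.7, -0.9]
grip_width: 0.0339
grip_force: 0.0
```

Run:
```python
from h import *
im,d,c,M=cam('wrist'); save(im,'w2.png'); o=ctrl.get_obs(); print(o['grip_width'],o['grip_force'])
```

```text
0.029596785198503985 0.0
```

View pics/w2.png

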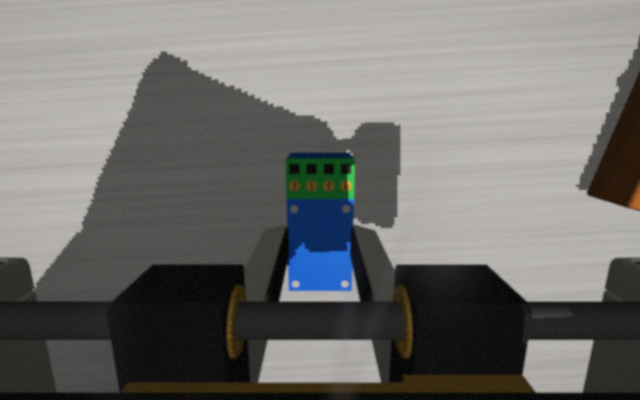

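Run:
```python
from h import *
im,d,c,M=cam('wrist'); o=ctrl.get_obs(); print(o['grip_width'],o['grip_force'],o['time_s'],o['force'])
cv2.imwrite('pics/w3.png',cv2.resize(im[140:400,220:420,::-1],(460,598),interpolation=2))
P=cloud(d,c,M)
for v in [235,250,265,280]: print(v,[(u,np.round(P[v,u],3).tolist()) for u in (280,284,288,292,320,348,352,356,360)])
```

```text
0.02524576616995157 0.0 4.5 [-0.44575513 -0.72434474  0.0049472 ]
235 [(280, [0.515, -0.188, 0.07]), (284, [0.515, -0.19, 0.07]), (288, [0.514, -0.191, 0.066]), (292, [0.51, -0.192, 0.055]), (320, [0.5, -0.207, 0.031]), (348, [0.51, -0.222, 0.061]), (352, [0.512, -0.223, 0.067]), (356, [0.513, -0.225, 0.069]), (360, [0.513, -0.227, 0.07])]
250 [(280, [0.515, -0.19, 0.089]), (284, [0.514, -0.191, 0.086]), (288, [0.511, -0.192, 0.08]), (292, [0.502, -0.192, 0.057]), (320, [0.49, -0.206, 0.031]), (348, [0.503, -0.221, 0.063]), (352, [0.511, -0.222, 0.083]), (356, [0.512, -0.223, 0.086]), (360, [0.514, -0.225, 0.09])]
265 [(280, [0.514, -0.191, 0.101]), (284, [0.512, -0.192, 0.097]), (288, [0.504, -0.192, 0.081]), (292, [0.482, -0.188, 0.032]), (320, [0.48, -0.205, 0.031]), (348, [0.48, -0.223, 0.031]), (352, [0.505, -0.221, 0.086]), (356, [0.512, -0.222, 0.101]), (360, [0.513, -0.223, 0.103])]
280 [(280, [0.513, -0.192, 0.113]), (284, [0.506, -0.192, 0.099]), (288, [0.455, -0.181, -0.001]), (292, [0.471, -0.187, 0.031]), (320, [0.471, -0.205, 0.032]), (348, [0.47, -0.222, 0.033]), (352, [0.498, -0.221, 0.088]), (356, [0.506, -0.221, 0.102]), (360, [0.512, -0.222, 0.114])]
```

View pics/w3.png

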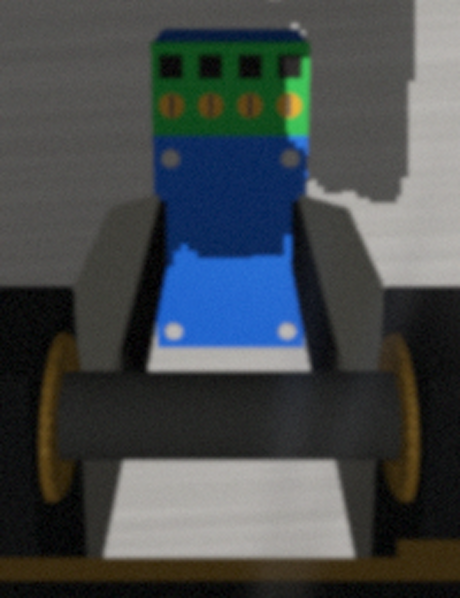

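Run:
```python
from h import *
im,d,c,M=cam('wrist'); o=ctrl.get_obs(); print(o['grip_width'],o['grip_force'],o['time_s'],o['ee_pos'],o['eef_rot'])
save(im,'w4.png'); P=cloud(d,c,M)
for u in (268,274,280,286,360,366,372): print(u,[(v,np.round(P[v,u],3).tolist()) for v in (219,222,224,226,228,230,232,236)])
im,d,c,M=cam('scene'); save(im,'s4.png'); P=cloud(d,c,M)
cv2.imwrite('pics/s4c.png',cv2.resize(im[110:230,240:400,::-1],(800,600),interpolation=2))
```

```text
0.021571401984757255 0.0 4.55 [ 0.50577944 -0.20783147  0.0198518 ] [-3.14159061e+00 -6.04119158e-06 -5.75949042e-02]
268 [(219, [0.502, -0.171, -0.001]), (222, [0.5, -0.17, -0.001]), (224, [0.499, -0.17, -0.001]), (226, [0.497, -0.17, -0.001]), (228, [0.496, -0.17, -0.001]), (230, [0.494, -0.17, -0.002]), (232, [0.493, -0.17, -0.001]), (236, [0.49, -0.17, 0.0])]
274 [(219, [0.502, -0.175, 0.0]), (222, [0.5, -0.174, -0.002]), (224, [0.498, -0.174, -0.002]), (226, [0.497, -0.174, -0.001]), (228, [0.496, -0.174, -0.0]), (230, [0.516, -0.184, 0.063]), (232, [0.516, -0.184, 0.066]), (236, [0.516, -0.185, 0.071])]
280 [(219, [0.502, -0.179, -0.001]), (222, [0.499, -0.178, -0.003]), (224, [0.498, -0.179, -0.001]), (226, [0.497, -0.178, -0.002]), (228, [0.516, -0.187, 0.06]), (230, [0.516, -0.187, 0.063]), (232, [0.516, -0.187, 0.067]), (236, [0.516, -0.188, 0.073])]
286 [(219, [0.502, -0.183, -0.001]), (222, [0.499, -0.183, -0.001]), (224, [0.498, -0.183, -0.0]), (226, [0.516, -0.189, 0.057]), (228, [0.515, -0.19, 0.06]), (230, [0.515, -0.19, 0.062]), (232, [0.516, -0.19, 0.066]), (236, [0.516, -0.191, 0.073])]
360 [(219, [0.499, -0.234, -0.0]), (222, [0.497, -0.234, -0.001]), (224, [0.495, -0.234, -0.001]), (226, [0.494, -0.234, -0.0]), (228, [0.513, -0.228, 0.06]), (230, [0.513, -0.228, 0.062]), (232, [0.514, -0.227, 0.067]), (236, [0.513, -0.227, 0.071])]
366 [(219, [0.499, -0.239, -0.0]), (222, [0.496, -0.239, -0.001]), (224, [0.495, -0.239, -0.002]), (226, [0.493, -0.239, -0.001]), (228, [0.492, -0.238, -0.0]), (230, [0.513, -0.231, 0.062]), (232, [0.513, -0.23, 0.067]), (236, [0.513, -0.23, 0.071])]
372 [(219, [0.498, -0.243, -0.002]), (222, [0.496, -0.243, -0.0]), (224, [0.495, -0.243, -0.001]), (226, [0.493, -0.243, -0.001]), (228, [0.492, -0.243, -0.001]), (230, [0.49, -0.243, -0.001]), (232, [0.489, -0.243, -0.0]), (236, [0.485, -0.243, -0.002])]
```

View pics/s4c.png

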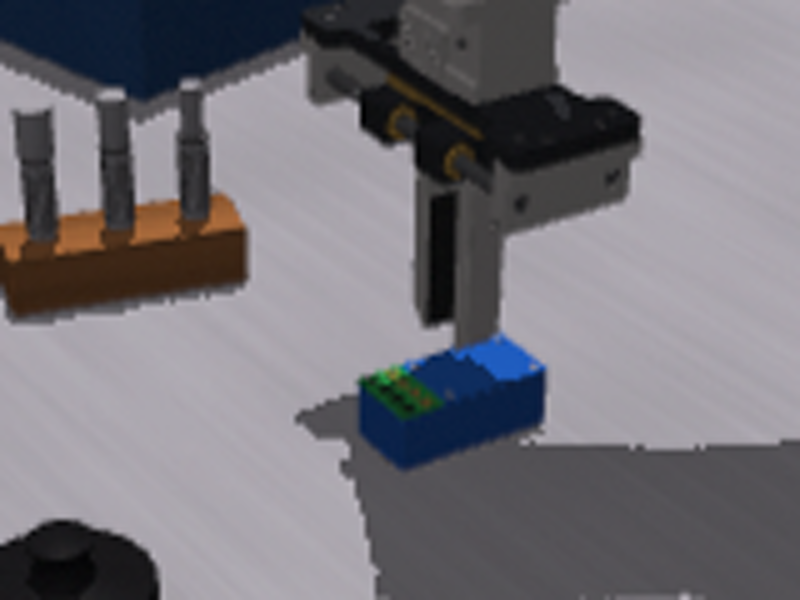

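{"op": "step_arm", "data": {"deltas": [{"dp": [0, 0, 0], "twist": 0}, {"dp": [0, 0, 0], "twist": 0}, {"dp": [0, 0, 0], "twist": 0}, {"dp": [0, 0, 0], "twist": 0}, {"dp": [0, 0, 0], "twist": 0}, {"dp": [0, 0, 0], "twist": 0}, {"dp": [0, 0, 0], "twist": 0}], "gripper": 0.5}}

```text
time_s: 5.3
ee_pos: [0.5058, -0.2078, 0.0198]
eef_rot: [3.142, -0.0, -0.058]
force: [0.4, -0.4, 0.7]
grip_width: 0.0688
grip_force: 0.0
```

Run:
```python
from h import *
o=ctrl.get_obs(); print(o['grip_width'],o['time_s'],o['ee_pos'])
for n in ['scene','wrist']:
    im,d,c,M=cam(n); P=cloud(d,c,M); x,y,z=P[...,0],P[...,1],P[...,2]
    m=(abs(x-.507)<.012)&(abs(y+.208)<.06)&(z>.036)&(z<.14)
    q=P[m]; 
    for s in (-1,1):
        a=q[np.sign(q[:,1]+.208)==s]; 
        if len(a)>5: print(n,s,len(a),'z pct',np.round(np.percentile(a[:,2],[0,1,3,6,10]),4),'xy',np.round(np.percentile(a[:,:2],[3,97],axis=0),3).tolist())
todelta([.506,-.208,-.0145],-.0565)
```

```text
0.06884639771376652 5.3 [ 0.50579802 -0.20782803  0.01984929]
scene -1 265 z pct [0.053  0.0546 0.0581 0.0605 0.0642] xy [[0.497, -0.252], [0.515, -0.24]]
scene 1 228 z pct [0.0551 0.0567 0.0611 0.0641 0.0672] xy [[0.501, -0.172], [0.519, -0.16]]
wrist -1 3720 z pct [0.052  0.0557 0.0592 0.0636 0.0685] xy [[0.496, -0.253], [0.513, -0.241]]
wrist 1 3786 z pct [0.0525 0.0555 0.0592 0.0638 0.069 ] xy [[0.5, -0.172], [0.517, -0.161]]
ee [ 0.5058 -0.2078  0.0198] [-3.1416  0.     -0.0576] t 5.4 F [-0.6  0.6 -0.2]
units [0.01 0.   0.86] twist -0.02
```

{"op": "step_arm", "data": {"deltas": [{"dp": [0, 0, 0.4], "twist": 0}, {"dp": [0, 0, 0.3], "twist": 0}, {"dp": [0, 0, 0.13], "twist": 0}, {"dp": [0, 0, 0], "twist": 0}, {"dp": [0, 0, 0], "twist": 0}]}}

```text
time_s: 5.9
ee_pos: [0.506, -0.2079, -0.0131]
eef_rot: [3.141, -0.0, -0.058]
force: [-0.4, -0.5, 0.1]
grip_width: 0.0705
grip_force: 0.0
```

Run:
```python
from h import *
o=ctrl.get_obs(); print(o['grip_width'],o['time_s'],o['ee_pos'],o['force'])
for n in ['scene','wrist']:
    im,d,c,M=cam(n); P=cloud(d,c,M); x,y,z=P[...,0],P[...,1],P[...,2]
    m=(abs(x-.507)<.012)&(abs(y+.206)<.06)&(abs(y+.206)>.026)&(z>.006)&(z<.14)
    q=P[m]
    for s in (-1,1):
        a=q[np.sign(q[:,1]+.208)==s]
        if len(a)>5: print(n,s,len(a),'z pct',np.round(np.percentile(a[:,2],[0,1,3,6,10]),4),'xy',np.round(np.percentile(a[:,:2],[3,97],axis=0),3).tolist())
    if n=='wrist':
        r=ctrl.cut_out('wrist','module'); print(rect(P,r[0]['pixels'],.026,.036))
```

```text
0.07048452390549868 5.9 [ 0.50596943 -0.20793454 -0.0130735 ] [-0.37575691 -0.52746222  0.09911362]
scene -1 312 z pct [0.0209 0.0225 0.0243 0.0282 0.0324] xy [[0.497, -0.255], [0.516, -0.242]]
scene 1 200 z pct [0.0205 0.0224 0.0266 0.0317 0.0346] xy [[0.501, -0.172], [0.519, -0.159]]
wrist -1 5728 z pct [0.0199 0.024  0.0291 0.0351 0.0423] xy [[0.497, -0.253], [0.518, -0.242]]
wrist 1 5802 z pct [0.0201 0.024  0.0291 0.0351 0.0425] xy [[0.5, -0.172], [0.518, -0.161]]
(((510.99951171875, -207.1672821044922), (40.293758392333984, 72.64138793945312), 86.91985321044922), np.float64(0.030993140181971496), 10540)
```

{"op": "step_arm", "data": {"deltas": [{"dp": [0, 0, 0], "twist": 0}, {"dp": [0, 0, 0], "twist": 0}, {"dp": [0, 0, 0], "twist": 0}, {"dp": [0, 0, 0], "twist": 0}, {"dp": [0, 0, 0], "twist": 0}, {"dp": [0, 0, 0], "twist": 0}], "gripper": -1, "squeeze": 25}}

```text
time_s: 6.65
ee_pos: [0.5058, -0.2079, -0.0133]
eef_rot: [3.142, -0.0, -0.058]
force: [-0.3, 1.0, 0.4]
grip_width: 0.04
grip_force: 25.0
```

{"op": "step_arm", "data": {"deltas": [{"dp": [0, 0, -0.3], "twist": 0}, {"dp": [0, 0, -0.7], "twist": 0}, {"dp": [0, 0, -0.9], "twist": 0}, {"dp": [0, 0, -0.9], "twist": 0}, {"dp": [0, 0, -0.7], "twist": 0}, {"dp": [0, 0, 0], "twist": 0}]}}

```text
time_s: 7.25
ee_pos: [0.5074, -0.2086, 0.1312]
eef_rot: [3.139, -0.006, -0.058]
force: [0.1, 0.5, -2.3]
grip_width: 0.0396
grip_force: 25.0
```

{"op": "step_arm", "data": {"deltas": [{"dp": [-0.05, -0.6, 0], "twist": 0}, {"dp": [-0.06, -0.98, 0], "twist": 0}, {"dp": [-0.06, -0.98, 0], "twist": 0}, {"dp": [-0.06, -0.98, 0], "twist": 0}, {"dp": [-0.06, -0.98, 0], "twist": 0}, {"dp": [-0.06, -0.98, 0], "twist": 0}, {"dp": [-0.06, -0.98, 0], "twist": 0}, {"dp": [-0.06, -0.98, 0], "twist": 0}, {"dp": [-0.06, -0.98, 0], "twist": 0}, {"dp": [-0.06, -0.98, 0], "twist": 0}, {"dp": [-0.06, -0.9, 0], "twist": 0}, {"dp": [0, 0, 0], "twist": 0}]}}

```text
time_s: 8.45
ee_pos: [0.5025, 0.209, 0.1255]
eef_rot: [3.142, 0.002, -0.054]
force: [0.8, 0.1, -1.4]
grip_width: 0.0395
grip_force: 25.0
```

{"op": "step_arm", "data": {"deltas": [{"dp": [0, 0, 0], "twist": -1}, {"dp": [0, 0, 0], "twist": -1}, {"dp": [0, 0, 0], "twist": -1}, {"dp": [0, 0, 0], "twist": -1}, {"dp": [0, 0, 0], "twist": -1}, {"dp": [0, 0, 0], "twist": -1}, {"dp": [0, 0, 0], "twist": -1}, {"dp": [0, 0, 0], "twist": -0.2}, {"dp": [0, 0, 0], "twist": 0}, {"dp": [0, 0, 0], "twist": 0}]}}

```text
time_s: 9.45
ee_pos: [0.5035, 0.2055, 0.1264]
eef_rot: [3.142, 0.0, 0.443]
force: [-0.2, -0.3, -2.3]
grip_width: 0.0395
grip_force: 25.0
```

Run:
```python
from h import *
o=ctrl.get_obs(); print(o['grip_width'],o['grip_force'],o['force'])
im,d,c,M=cam('wrist'); save(im,'w5.png'); P=cloud(d,c,M); np.save('w5.npy',P)
x,y,z=P[...,0],P[...,1],P[...,2]
r=ctrl.cut_out('wrist','module'); print(r[0]['conf'],rect(P,r[0]['pixels'],.145,.19))
m=(abs(x-.505)<.08)&(abs(y-.21)<.075); print(rect(P,m,.074,.086))
print(np.histogram(z[m],bins=np.arange(0,.2,.01)))
todelta([.5045,.2065,.1265],.45)
```

```text
0.03951697006518161 24.99951481819153 [-0.21913889 -0.26948573 -2.30304432]
0.69 (((508.4526062011719, 209.61395263671875), (72.23210144042969, 40.18376159667969), 25.471345901489258), np.float64(0.17069888258140084), 11032)
(((539.2501220703125, 226.7366485595703), (23.342802047729492, 55.89700698852539), 26.645158767700195), np.float64(0.07888740699792668), 1134)
(array([ 475,  134, 2005,  237, 1395,  521, 4641, 1103,   63,    0,    0,
          0,    0,    0,  162,  201, 1591, 9818,  577]), array([0.  , 0.01, 0.02, 0.03, 0.04, 0.05, 0.06, 0.07, 0.08, 0.09, 0.1 ,
       0.11, 0.12, 0.13, 0.14, 0.15, 0.16, 0.17, 0.18, 0.19]))
ee [0.5035 0.2057 0.1266] [-3.1416e+00  1.0000e-04  4.4400e-01] t 9.55 F [ 0.5 -0.7 -0.7]
units [ 0.03 -0.01  0.  ] twist -0.09
```

View pics/w5.png

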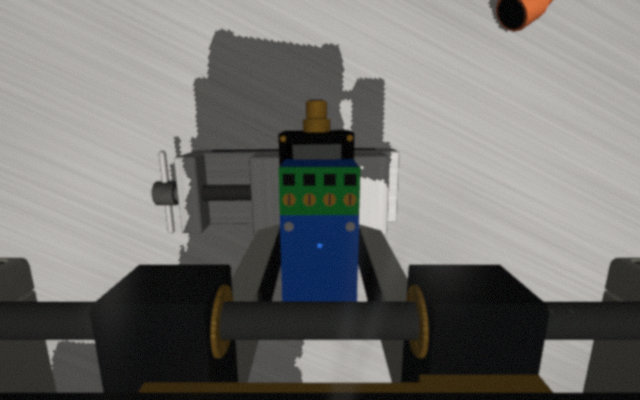

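{"op": "step_arm", "data": {"deltas": [{"dp": [-0.5, 0, 0.1], "twist": 0}, {"dp": [-0.9, 0, 0.3], "twist": 0}, {"dp": [-0.85, 0, 0.4], "twist": 0}, {"dp": [0, 0, 0.2], "twist": 0}, {"dp": [0, 0, 0], "twist": 0}, {"dp": [0, 0, 0], "twist": 0}, {"dp": [0, 0, 0], "twist": 0}]}}

```text
time_s: 10.25
ee_pos: [0.4233, 0.1674, 0.0872]
eef_rot: [3.141, -0.001, 0.445]
force: [-0.6, 0.2, -1.1]
grip_width: 0.0396
grip_force: 25.0
```

Run:
```python
from h import *
o=ctrl.get_obs(); print(o['ee_pos'],o['eef_rot'],o['force'])
im,d,c,M=cam('wrist'); save(im,'w6.png'); P=cloud(d,c,M); np.save('w6.npy',P); cv2.imwrite('w6.png',im)
x,y,z=P[...,0],P[...,1],P[...,2]
r=ctrl.cut_out('wrist','module'); print(r[0]['conf'],rect(P,r[0]['pixels'],.11,.15))
m=(abs(x-.505)<.08)&(abs(y-.208)<.075); print('rim',rect(P,m,.074,.086))
k=(m&(z<.06)&(z>.035)).astype(np.uint8)
# pocket: floor component near centre
n,l,s,ce=cv2.connectedComponentsWithStats(k)
for i in range(1,n):
    if s[i,4]>300: print('comp',s[i],cv2.minAreaRect((P[l==i][:,:2]*1000).astype(np.float32)),np.median(P[l==i],0))
```

```text
[0.42329446 0.16737247 0.08722138] [ 3.14141074e+00 -1.13046565e-03  4.44946390e-01] [-0.57708035  0.18890206 -1.13604722]
0.84 (((428.41363525390625, 170.96261596679688), (72.45972442626953, 41.572853088378906), 25.298933029174805), np.float64(0.13156045622885185), 10979)
rim (((498.09710693359375, 206.5792694091797), (93.39266967773438, 56.253028869628906), 25.95980453491211), np.float64(0.07884311412355616), 4223)
comp [ 281    2   71  144 9433] ((502.8954772949219, 208.92098999023438), (88.6674575805664, 44.27659225463867), 26.050949096679688) [0.50664575 0.21023622 0.04758513]
comp [194  70  41  22 786] ((471.47894287109375, 272.8311462402344), (13.953038215637207, 28.42266845703125), 25.750736236572266) [0.47132127 0.27134262 0.04785281]
```

View pics/w6.png

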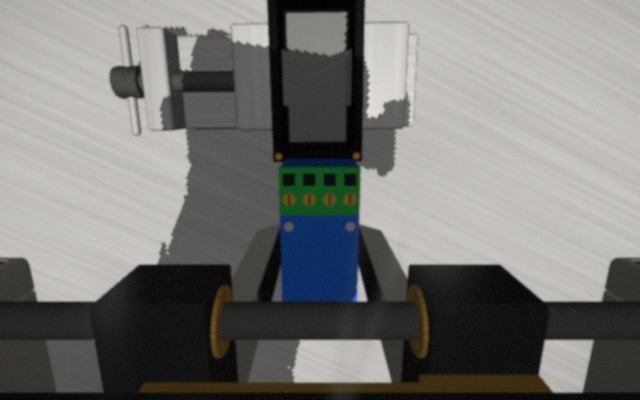

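{"op": "step_arm", "data": {"deltas": [{"dp": [0.5, 0, 0], "twist": 0}, {"dp": [0.9, -0.04, 0], "twist": 0}, {"dp": [0.84, 0, 0], "twist": 0}, {"dp": [0, 0, 0], "twist": -0.15}, {"dp": [0, 0, 0], "twist": 0}, {"dp": [0, 0, 0], "twist": 0}, {"dp": [0, 0, 0], "twist": 0}]}}

```text
time_s: 11.05
ee_pos: [0.5021, 0.2068, 0.0869]
eef_rot: [3.142, -0.0, 0.455]
force: [0.9, 0.4, -1.6]
grip_width: 0.0396
grip_force: 25.0
```

Run:
```python
from h import *
todelta([.5033,.2074,.0667],.4547)
```

```text
ee [0.5021 0.2068 0.0869] [ 3.1416e+00 -1.0000e-04  4.5530e-01] t 11.05 F [ 0.9  0.4 -1.6]
units [0.03 0.   0.5 ] twist 0.01
```

{"op": "step_arm", "data": {"deltas": [{"dp": [0.03, 0, 0.2], "twist": 0}, {"dp": [0, 0, 0.2], "twist": 0}, {"dp": [0, 0, 0.1], "twist": 0}, {"dp": [0, 0, 0.06], "twist": 0}, {"dp": [0, 0, 0.06], "twist": 0}, {"dp": [0, 0, 0], "twist": 0}, {"dp": [0, 0, 0], "twist": 0}]}}

```text
time_s: 11.75
ee_pos: [0.5037, 0.2076, 0.062]
eef_rot: [3.142, -0.0, 0.456]
force: [0.3, 0.3, -2.2]
grip_width: 0.0394
grip_force: 25.0
```

{"op": "step_arm", "data": {"deltas": [{"dp": [0, 0, 0.08], "twist": 0}, {"dp": [0, 0, 0.08], "twist": 0}, {"dp": [0, 0, 0.08], "twist": 0}, {"dp": [0, 0, 0.06], "twist": 0}, {"dp": [0, 0, 0], "twist": 0}, {"dp": [0, 0, 0], "twist": 0}]}}

```text
time_s: 12.35
ee_pos: [0.5036, 0.2076, 0.0498]
eef_rot: [-3.142, 0.0, 0.456]
force: [-0.7, -1.2, -1.4]
grip_width: 0.0396
grip_force: 25.0
```

Run:
```python
from h import *
todelta([.5033,.2074,.048],.4547)
im,d,c,M=cam('wrist'); save(im,'w7.png'); P=cloud(d,c,M)
r=ctrl.cut_out('wrist','module'); print(r[0]['conf'],rect(P,r[0]['pixels'],.085,.105))
x,y,z=P[...,0],P[...,1],P[...,2]
m=(abs(x-.505)<.08)&(abs(y-.208)<.075); print('rim',rect(P,m,.074,.084))
```

```text
ee [0.5036 0.2076 0.0498] [-3.1416e+00  1.0000e-04  4.5550e-01] t 12.35 F [-0.7 -1.2 -1.4]
units [-0.01  0.    0.05] twist 0.01
0.82 (((508.2124938964844, 212.11822509765625), (72.7027587890625, 42.16629409790039), 25.72209930419922), np.float64(0.0941326329758243), 10723)
rim (((508.7965087890625, 211.82318115234375), (90.79596710205078, 56.18136978149414), 26.10755157470703), np.float64(0.07889578524572541), 3798)
```

View pics/w7.png

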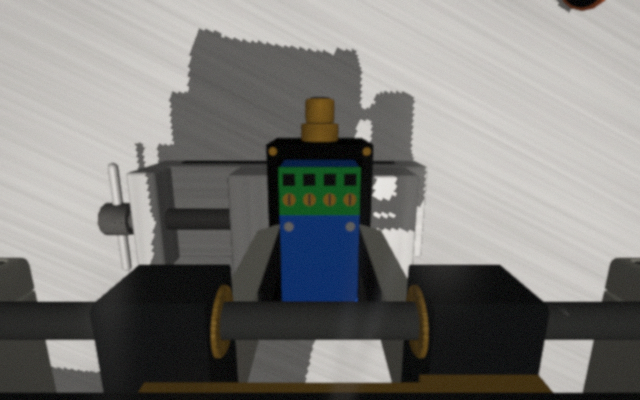

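{"op": "step_arm", "data": {"deltas": [{"dp": [0, 0, 0.05], "twist": 0}, {"dp": [0, 0, 0], "twist": 0}]}}

```text
time_s: 12.65
ee_pos: [0.5035, 0.2076, 0.0476]
eef_rot: [-3.142, 0.0, 0.456]
force: [0.0, -0.1, -1.8]
grip_width: 0.0396
grip_force: 25.0
```

{"op": "step_arm", "data": {"deltas": [{"dp": [0, 0, 0], "twist": 0}, {"dp": [0, 0, 0], "twist": 0}, {"dp": [0, 0, 0], "twist": 0}, {"dp": [0, 0, 0], "twist": 0}, {"dp": [0, 0, -0.3], "twist": 0}, {"dp": [0, 0, -0.5], "twist": 0}, {"dp": [0, 0, -0.2], "twist": 0}, {"dp": [0, 0, 0], "twist": 0}], "gripper": 0.2}}

```text
time_s: 13.45
ee_pos: [0.5043, 0.2078, 0.0894]
eef_rot: [3.141, -0.003, 0.456]
force: [0.1, -0.6, 0.2]
grip_width: 0.0564
grip_force: 0.0
```

{"op": "step_arm", "data": {"deltas": [{"dp": [0, 0, 0], "twist": 0}, {"dp": [0, 0, 0], "twist": 0}, {"dp": [0, 0, 0], "twist": 0}, {"dp": [0, 0, 0], "twist": 0}, {"dp": [0, 0, 0], "twist": 0}, {"dp": [0, 0, 0], "twist": 0}, {"dp": [0, 0, 0], "twist": 0}, {"dp": [0, 0, 0], "twist": 0}, {"dp": [0, 0, 0], "twist": 0}], "gripper": -1, "squeeze": 10}}

```text
time_s: 14.35
ee_pos: [0.5036, 0.2076, 0.0879]
eef_rot: [3.142, -0.0, 0.456]
force: [0.2, 0.6, 0.3]
grip_width: 0.0005
grip_force: 0.0
```

Run:
```python
from h import *
todelta([.5033,.2074,.057],.4547)
im,d,c,M=cam('wrist'); save(im,'w8.png'); P=cloud(d,c,M)
r=ctrl.cut_out('wrist','module'); print(r[0]['conf'],rect(P,r[0]['pixels'],.08,.1))
q=P[r[0]['pixels']]; q=q[(q[:,2]>.08)&(q[:,2]<.1)]; A=np.c_[q[:,:2]-[.5033,.2076],np.ones(len(q))]; print('plane',np.linalg.lstsq(A,q[:,2],rcond=None)[0])
print(ctrl.get_obs()['grip_width'])
x,y,z=P[...,0],P[...,1],P[...,2]
m=(abs(x-.505)<.08)&(abs(y-.208)<.075); print('rim',rect(P,m,.074,.084))
```

```text
ee [0.5036 0.2076 0.0879] [ 3.1416 -0.      0.4556] t 14.35 F [0.2 0.6 0.3]
units [-0.01  0.    0.77] twist 0.01
0.74 (((511.9784240722656, 213.33291625976562), (64.60601806640625, 40.0202522277832), 26.041109085083008), np.float64(0.08929167371575092), 4925)
plane [-0.00587768 -0.00363     0.08935601]
0.0005636484368417498
rim (((503.03839111328125, 208.9202880859375), (103.68135833740234, 56.20035171508789), 26.030902862548828), np.float64(0.07887882799574941), 3538)
```

{"op": "step_arm", "data": {"deltas": [{"dp": [0, 0, 0.3], "twist": 0}, {"dp": [0, 0, 0.3], "twist": 0}, {"dp": [0, 0, 0.1], "twist": 0}, {"dp": [0, 0, 0.05], "twist": 0}, {"dp": [0, 0, 0.05], "twist": 0}, {"dp": [0, 0, 0.04], "twist": 0}, {"dp": [0, 0, 0], "twist": 0}]}}

```text
time_s: 15.15
ee_pos: [0.504, 0.2077, 0.0548]
eef_rot: [3.141, -0.001, 0.456]
force: [-0.2, 0.3, 2.8]
grip_width: 0.0006
grip_force: 1.2
```

{"op": "step_arm", "data": {"deltas": [{"dp": [0, 0, 0.04], "twist": 0}, {"dp": [0, 0, 0.04], "twist": 0}, {"dp": [0, 0, 0.04], "twist": 0}, {"dp": [0, 0, 0], "twist": 0}]}}

```text
time_s: 15.55
ee_pos: [0.5036, 0.2076, 0.0493]
eef_rot: [-3.142, -0.0, 0.456]
force: [1.1, 0.3, 1.8]
grip_width: 0.0005
grip_force: 0.5
```

{"op": "step_arm", "data": {"deltas": [{"dp": [0, 0, 0.04], "twist": 0}, {"dp": [0, 0, 0.03], "twist": 0}, {"dp": [0, 0, 0.02], "twist": 0}, {"dp": [0, 0, 0], "twist": 0}]}}

```text
time_s: 15.95
ee_pos: [0.5036, 0.2076, 0.0459]
eef_rot: [-3.142, -0.0, 0.456]
force: [-0.9, 0.0, 4.0]
grip_width: 0.0003
grip_force: 2.0
```

{"op": "step_arm", "data": {"deltas": [{"dp": [0, 0, 0.02], "twist": 0}, {"dp": [0, 0, 0.01], "twist": 0}, {"dp": [0, 0, 0.01], "twist": 0}, {"dp": [0, 0, 0], "twist": 0}]}}

```text
time_s: 16.35
ee_pos: [0.5038, 0.2076, 0.0457]
eef_rot: [3.142, -0.001, 0.456]
force: [-7.5, -3.0, 20.8]
grip_width: 0.0007
grip_force: 10.6
```

{"op": "step_arm", "data": {"deltas": [{"dp": [0, 0, -0.2], "twist": 0}, {"dp": [0, 0, -0.6], "twist": 0}, {"dp": [0, 0, -1], "twist": 0}, {"dp": [0, 0, -0.8], "twist": 0}, {"dp": [-0.5, 0, 0], "twist": 0}, {"dp": [-0.9, 0, 0], "twist": 0}, {"dp": [-0.6, 0, 0], "twist": 0}, {"dp": [0, 0, 0], "twist": 0}, {"dp": [0, 0, 0], "twist": 0}, {"dp": [0, 0, 0], "twist": 0}]}}

```text
time_s: 17.35
ee_pos: [0.4323, 0.1726, 0.1482]
eef_rot: [-3.142, 0.0, 0.456]
force: [0.2, 0.3, -0.7]
grip_width: 0.0006
grip_force: 0.0
```

Run:
```python
from h import *
im,d,c,M=cam('wrist'); P=cloud(d,c,M); ctrl.camera
r=ctrl.cut_out('wrist','module'); print(r[0]['conf'],rect(P,r[0]['pixels'],.06,.1))
q=P[r[0]['pixels']]; q=q[(q[:,2]>.06)&(q[:,2]<.1)]; A=np.c_[q[:,:2]-[.503,.209],np.ones(len(q))]; print('plane',np.linalg.lstsq(A,q[:,2],rcond=None)[0])
x,y,z=P[...,0],P[...,1],P[...,2]
th=np.radians(26); a=(x-.503)*np.cos(th)+(y-.209)*np.sin(th); b=-(x-.503)*np.sin(th)+(y-.209)*np.cos(th)
for n,m in dict(rimL=(abs(b-.026)<.0015)&(abs(a)<.045),rimR=(abs(b+.026)<.0015)&(abs(a)<.045),rimF=(abs(a-.049)<.002)&(abs(b)<.02),lidF=(abs(a-.02)<.015)&(abs(b)<.015),lidB=(abs(a+.025)<.012)&(abs(b)<.015)).items(): print(n,np.round(np.median(z[m]),4),m.sum())
cv2.imwrite('pics/w9.png',cv2.resize(im[:300,160:480,::-1],(640,600)))
print(ctrl.get_obs()['time_s'],ctrl.get_obs()['ee_pos'])
```

```text
0.86 (((502.7840881347656, 208.60183715820312), (88.2625503540039, 44.17420196533203), 26.378602981567383), np.float64(0.0789139622076217), 5883)
plane [-0.00346509  0.01179796  0.07874958]
rimL 0.0789 472
rimR 0.0789 470
rimF 0.0789 318
lidF 0.079 1666
lidB 0.0789 1173
17.45 [0.43218586 0.17259348 0.14799329]
```

View pics/w9.png

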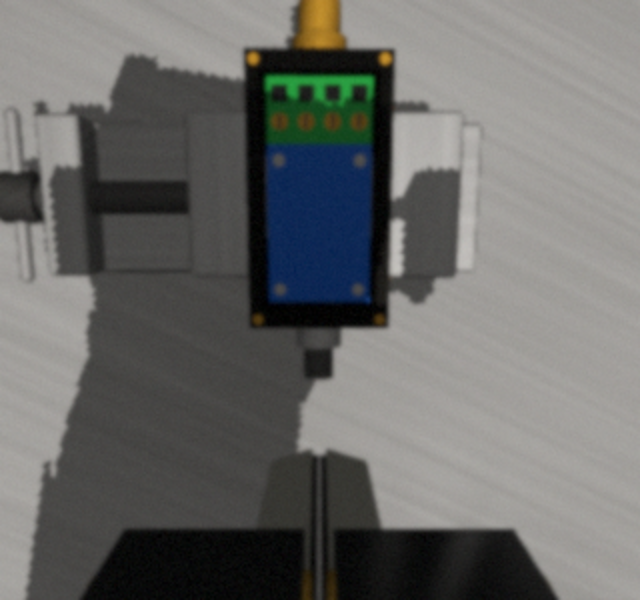

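The lid is flush: rim and lid both measure 0.079 m. The green strip is at the gland end (crop pixel 320,100) and the gripper is clear.

```bash
python3 -c "
from station import ctrl
print(ctrl.hand_in())"
```

```text
the job is handed in; nothing more can be done
None
```

The module is seated in the housing pocket with its lid flush with the rim and the green strip at the gland end; the arm is clear, and the job was handed in at about 17.5 s without the plug gauges, deadweight or elbow being touched.

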